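# Make up two sewing-class kits

## Robot

A 6-joint arm with a two-finger parallel gripper is mounted at the origin on the work surface. World frame = base frame: x ahead of the robot, y to its left, z up, the work surface at z = 0. Lengths are in m, angles in rad, forces in N, time in s.
With the tool pointing down it reaches from about 0.35 to 0.875 m from the base axis. Payload 4.2 kg.
Tool frame: the origin (TCP) lies midway between the tips of the shut fingers; the grasp point (between the pads) lies 19 mm behind it; z points along the fingers, y is the direction in which the jaws open and shut (so a half turn about z gives the same grasp; the last joint's range is limited). The gripper opens to 85 mm and grips with 20 to 120 N. Pads are 22 mm wide; open, the fingers measure 114 mm over their backs; the gripper's body (76 mm by 85 mm) begins 54 mm behind the grasp point. The pads swing forward as they close: fully open they stand 13 mm farther back than shut.
Start: joints at [-0.859, 0.385, 0.008, 0, -1.194, -0.259], TCP at [0.273, -0.562, 0.231] pointing down, gripper open.
Joint ranges: [-3.14, 3.14], [-1.21, 2.06], [-1.07, 1.41], [-3.16, 2.05], [-2.99, -0.16], [-3.1, 3.1]. Speed limits (rad/s): [2.79, 2.79, 3.14, 3.14, 3.14, 3.14].

## Interface

Orientations are given as [roll, pitch, yaw] about the fixed x, y, z axes, in that order (R = Rz(yaw) Ry(pitch) Rx(roll)).
In Python, from cell import sensors, imaging, workorder gives the robot as it stands.
- The arm moves only by the tool step_arm, never from a script. Its arguments are lists of equal length, an entry for each row: "delta_rot": the turn, a rotation vector about the tool's x, y, z in degrees, a list of three; "travel": the shift along the tool's x, y, z in cm, a list of three; "gripper": the finger opening in cm, from 0 to 8.54. A call has 1 to 12 rows; each row shifts and turns the pose as measured when the row begins, along the tool's axes as they then stand; what a row does not reach is not made up. A row lasts 1/10 s, in which the tool goes at most 50 mm and 8.59 degrees, less where a joint would pass 70% of its speed; a pose out of reach is approached as far as the arm can. A call is refused whole if a number of a shift passes 5 or a number of a turn 8.59, either way. A call with a gripper value outside its range is refused whole. The fingers move at their own pace and stop on an object; "newtons" is the grip in N (left out, the last holds). Time passes only in rows, so rows that do not move let the fingers close. It gives the time, the measured TCP pose, the force and the opening at its end, in the units of the state.
- sensors.state(): the state, without advancing time (a new reading comes with each control period).
- imaging.capture(name): name is "scene" or "top"; returns the picture (420x560x3 uint8, red, green, blue); there is no depth.
- imaging.camera_model(name): a dict with "mtx" (3x3 intrinsics, pixels), "position" and "orientation" of the camera in the world. Camera axes: x right, y down, z forward; pixel columns grow to the right and rows downward; lengths in m; the calibration is good to about 2 mm. A picture is of the moment at which its call begins. camera_model takes no time and is no camera call.
- workorder.hand_in(): hands the job in, once; it reports no verdict.
The state is a dict: "time": time; "q": joint angles; "joint_vel": joint speeds; "joint_efforts": joint torques, N m; "ee_pos": TCP position; "eef_rot": TCP orientation; "ft_force": force on the tool from outside, world axes, zero at the start; "wrist_torque": the same for the moment, N m; "gripper_width": opening from 0.0 (shut) to 1.0 (fully open).
Only numpy, scipy, OpenCV 4.12 (cv2) and the standard library are available. Lean on these libraries where they do the work, as an engineer would, in place of code of your own. Each camera call takes 0.05 s, during which the arm holds its last target. There are 200 camera calls.

## Task

Make up the two sewing kits: the turquoise tray gets the red thread spool, the jar of buttons and the orange template, and the pink tray gets the green thread spool and the yellow tape measure. Stand the spools, the jar and the tape measure upright on the floor of the open compartments, and seat the template upright in the turquoise tray's card slot, right down to the bottom. Leave the blue spool and the mug where they are.

Things in the scene. Friction and masses are not known exactly. Their poses are not given: they have to be found in the camera images.
- red_spool_mid (a point): thread spool standing upright: a red cylinder of thread, 40 mm across, between two pale wooden end discs 43 mm across and 6 mm thick, 62 mm tall in all. The point is its centre, 31 mm above its foot; z is its axis. Mass 40 to 85 g.
- green_spool_mid (a point): thread spool standing upright: a green cylinder of thread, 40 mm across, between two pale wooden end discs 43 mm across and 6 mm thick, 62 mm tall in all. The point is its centre, 31 mm above its foot; z is its axis. Mass 40 to 85 g.
- blue_spool_mid (a point): thread spool standing upright: a blue cylinder of thread, 40 mm across, between two pale wooden end discs 43 mm across and 6 mm thick, 62 mm tall in all. The point is its centre, 31 mm above its foot; z is its axis. It stays where it is.
- button_jar_mid (a point): round jar of buttons, clear 48 mm body with coloured buttons, black lid 50 mm across and 14 mm high; 58 mm tall in all. The point is its centre, 29 mm above its foot; z is its axis. Mass 60 to 130 g.
- tape_measure_mid (a point): yellow pocket tape measure standing on edge, a box of 50 mm (its x) by 30 mm (its y) by 55 mm tall, with black round faces on its y sides. The point is its centre, 27.5 mm above its foot. Mass 75 to 155 g.
- card_mid (a point): orange plastic template plate, 60 mm wide (x), 8 thick (y), 90 high (z), faces alike, 35 to 70 g. Point: its centre, 45 mm from the lower edge. At the start it leans 0.26 rad (its z towards the stand's -y), its lower 25 mm in the stand's slot: draw it out along its own z. Grip it across its thickness some 25 mm above centre, so that the fingers clear stand and tray slot.
- card_stand: small grey plastic stand, fixed, foot 94 mm (x) by 56 mm (y), about 46 mm high, with a slot 11 mm wide along its x, leaning 0.26 rad to its -y, that holds the orange template at the start. Origin: centre of its underside, on the table.
- turquoise_tray: turquoise kit tray, fixed, 128 mm (x) by 240 mm (y), walls and dividers 16 mm high, walls and floor 4 mm thick. Origin: centre of its underside, on the table. Dividers across x at y = -44 and +28 mm make two open compartments, centres (0, -81) and (0, -8) mm, each 69 by 120 mm inside, and a card bay at y = 29 to 116 mm with the card slot (see pink_tray).
- pink_tray: pink kit tray, same shape and axes as the turquoise one. Card slot of either: upright, along y at x = 0, centre y = 73 mm, between two rails 86 mm long; 13 mm wide from the tray floor (4 mm above the table) to 24 mm, then flared lips, 28 mm between them at 40 mm above the table; rails and lips keep within 18 mm of x = 0. The pink tray's slot stays empty.
- mug_mid (a point): white mug, 80 mm across, 90 mm tall, with a handle; it stays where it is. The point is on its axis, 45 mm above its foot.
There are look-alikes about, which are no part of the job. Of the things that look like the part that bears green_spool_mid, the middle-sized one is meant.

How it is judged:
By the outcome, as a careful person would: the job done as asked, in the order asked, and still so for the second after the job is handed in, with the robot touching nothing.
It also fails if it takes over 106 s, if anything falls off the work surface, if the arm or the gripper's body presses on something with over 40 N, if the wrist force passes 120 N, or if a joint passes its speed limit or range.

## Working session

There is one attempt and no reset: what is moved stays moved. The work goes in short steps, Python scripts to look and compute and a tool call to move; the robot and the scene stay as the last step left them, time stands still between calls to the robot, and variables do not carry over. Pictures are saved under pics/ and viewed, about 12 in all and at most 16, crops included, and the job is handed in when it is done.

Besides the shell and the picture viewer there is one more tool, called by a JSON object that holds its "op" and its "data". step_arm: Moves the arm, as the interface text tells. Its arguments: {"type":"object","properties":{"delta_rot":{"type":"array"},"travel":{"type":"array"},"gripper":{"type":"array"},"newtons":{"type":"number"}},"required":["delta_rot","travel","gripper"]}

```bash
ls; mkdir -p pics
python3 - <<'E'
from cell import sensors, imaging
import cv2,numpy as np
for n in("top","scene"):
    im=imaging.capture(n); cv2.imwrite(f"pics/{n}0.png",im[:,:,::-1]); m=imaging.camera_model(n); print(n,m)
print(sensors.state())
E
```

```text
pics
top {'mtx': array([[468.99559195,   0.        , 280.26007641],
       [  0.        , 468.99559195, 204.01096149],
       [  0.        ,   0.        ,   1.        ]]), 'position': array([0.45414507, 0.03441666, 1.21280696]), 'orientation': array([-3.08198082,  0.0279013 , -1.59448368])}
scene {'mtx': array([[501.3542836 ,   0.        , 280.05450889],
       [  0.        , 501.3542836 , 213.81112476],
       [  0.        ,   0.        ,   1.        ]]), 'position': array([1.18104797, 0.61400122, 0.86272849]), 'orientation': array([-2.32088457, -0.0043966 ,  2.28565042])}
{'time': 0.1, 'q': array([-8.59370998e-01,  3.85485693e-01,  6.74502017e-03, -4.20651861e-04,
       -1.19400277e+00, -2.58579659e-01]), 'joint_vel': array([ 0.00010169, -0.00193784,  0.00347796,  0.0005457 ,  0.00067445,
        0.00102104]), 'joint_efforts': array([-2.03268792e-03, -3.93318164e+01,  1.88927293e+01,  4.19802323e+00,
       -2.60457578e-03,  2.21291785e-06]), 'ee_pos': array([ 0.27322167, -0.56152935,  0.23032262]), 'eef_rot': array([ 3.13961030e+00, -1.20052126e-04, -2.68890202e+00]), 'ft_force': array([ 0.30362787, -0.00852707,  0.53965279]), 'wrist_torque': array([ 0.03365475, -0.00618244, -0.00990912]), 'gripper_width': 0.9981457933740432}
```

View pics/top0.png

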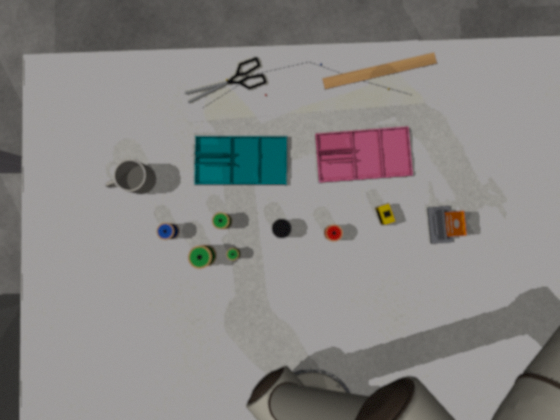

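View pics/scene0.png

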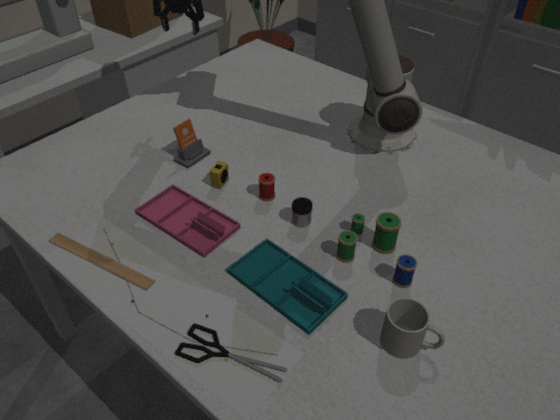

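Green candidates in the top view are at (221,220), (201,257) and (233,254). The one at (221,220) looks middle-sized. There is one red spool at (334,233), one jar at (282,228), one tape at (386,214), one card at (456,223), and the blue spool at (167,231). I'll check the choice in a close crop.

```bash
cat > h.py <<'E'
import numpy as np,cv2
from scipy.spatial.transform import Rotation as R
from cell import sensors, imaging
M={n:imaging.camera_model(n) for n in("top","scene")}
def ray(n,p):
    m=M[n]; d=R.from_euler('xyz',m["orientation"]).apply(np.linalg.inv(m["mtx"])@[p[0],p[1],1]); return m["position"],d
def at(n,p,z):
    o,d=ray(n,p); return o+d*(z-o[2])/d[2]
def proj(n,X):
    m=M[n]; c=m["mtx"]@R.from_euler('xyz',m["orientation"]).inv().apply(np.array(X)-m["position"]); return c[:2]/c[2]
def cap(n,name=None):
    im=imaging.capture(n)
    if name: cv2.imwrite(f"pics/{name}.png",im[:,:,::-1])
    return im
def blobs(im,lo,hi,roi=(0,0,560,420),amin=20):
    h=cv2.cvtColor(im,cv2.COLOR_RGB2HSV); m=cv2.inRange(h,np.array(lo),np.array(hi)); k=np.zeros_like(m); x0,y0,x1,y1=roi; k[y0:y1,x0:x1]=m[y0:y1,x0:x1]
    cs,_=cv2.findContours(k,cv2.RETR_EXTERNAL,cv2.CHAIN_APPROX_NONE)
    return sorted([c for c in cs if cv2.contourArea(c)>=amin],key=cv2.contourArea,reverse=True)
E
python3 - <<'E'
from h import *
im=cv2.imread("pics/top0.png")
a=cv2.resize(im[195:275,150:310],None,fx=5,fy=5,interpolation=cv2.INTER_CUBIC)
b=cv2.resize(im[195:255,320:480],None,fx=5,fy=3.3,interpolation=cv2.INTER_CUBIC)
cv2.imwrite("pics/crop1.png",np.vstack([a,b[:198]]))
rgb=im[:,:,::-1].copy()
for n,lo,hi in(("red",(0,150,80),(6,255,255)),("green",(45,100,40),(75,255,255)),("yellow",(20,130,80),(32,255,255)),("orange",(7,150,80),(17,255,255)),("turq",(80,100,30),(100,255,255)),("pink",(160,80,60),(178,255,255)),("black",(0,0,0),(180,255,30)),("blue",(105,100,40),(125,255,255))):
    for c in blobs(rgb,lo,hi,(100,100,500,290)):
        r=cv2.minAreaRect(c); e=cv2.minEnclosingCircle(c)
        print(n,cv2.contourArea(c),"rect",np.round(r[0],1),np.round(r[1],1),round(r[2],1),"circ",np.round(e[0],1),round(e[1],1))
        if n in("turq","pink"): 
            for p in cv2.boxPoints(r): print("   corner",np.round(at("top",p,.016),3))
E
```

```text
red 141.5 rect [333.5 232.5] [13. 13.] 90.0 circ [333.5 232.7] 7.2
green 262.0 rect [199. 257.] [18. 18.] 90.0 circ [198.9 256.7] 9.6
green 135.5 rect [219.5 220.5] [13. 13.] 90.0 circ [219.9 220.1] 7.1
green 73.0 rect [232. 254.] [9.8 9.8] 63.4 circ [232.1 253.9] 5.2
yellow 215.0 rect [385.4 214. ] [19.7 13.7] 68.2 circ [385.  214.5] 11.1
orange 396.5 rect [455.4 223.2] [24.3 19. ] 84.3 circ [455. 223.] 14.9
turq 4194.5 rect [240.5 160. ] [48. 91.] 90.0 circ [240.5 160. ] 51.0
   corner [0.709 0.283 0.016]
   corner [0.702 0.047 0.016]
   corner [0.577 0.05  0.016]
   corner [0.584 0.285 0.016]
pink 4449.5 rect [363.6 154.2] [49.2 94. ] 85.7 circ [364. 154.] 52.0
   corner [ 0.707 -0.027  0.016]
   corner [ 0.718 -0.268  0.016]
   corner [ 0.591 -0.272  0.016]
   corner [ 0.58  -0.033  0.016]
black 184.5 rect [281.4 228.1] [15.5 15.8] 71.6 circ [281.1 228.2] 8.2
blue 119.5 rect [164.8 230.8] [12.  12.7] 45.0 circ [164.6 230.6] 6.6
```

View pics/crop1.png

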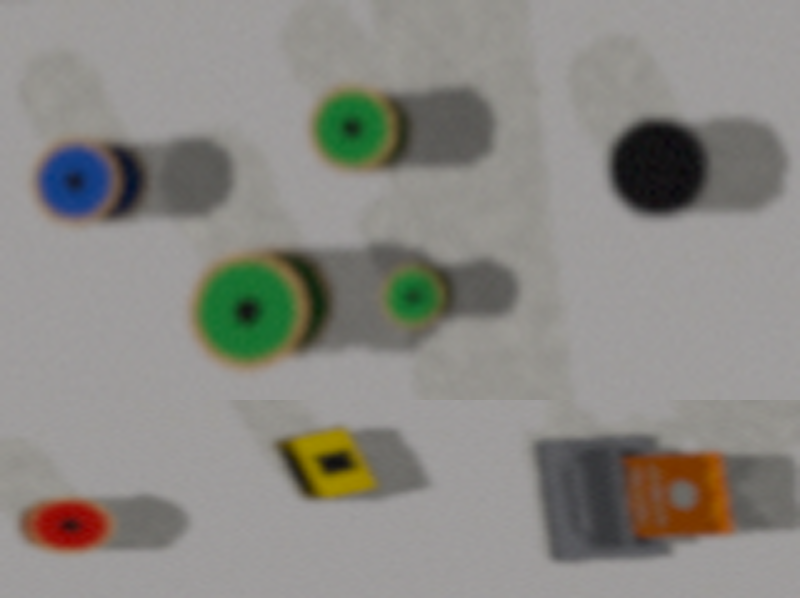

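The crop confirms (221,220) as the middle green spool. Its top radius is 7.1 px, the same as the red spool's; the others are 9.6 and 5.2 px. Next come precise positions.

```bash
cat > m.py <<'E'
from h import *
F=5
T=cv2.resize(cv2.imread("pics/top0.png")[:,:,::-1].copy(),None,fx=F,fy=F,interpolation=cv2.INTER_CUBIC)
S=cv2.resize(cv2.imread("pics/scene0.png")[:,:,::-1].copy(),None,fx=F,fy=F,interpolation=cv2.INTER_CUBIC)
def px(c): return (np.array(c,float)+.5)/F-.5
def side(c,horizontal,sign,z):
    p=c[:,0,:].astype(float); lo,hi=p.min(0),p.max(0); i=1 if horizontal else 0; j=1-i
    r=cv2.minAreaRect(c)
    q=[]
    for v in np.linspace(lo[j]+.15*(hi[j]-lo[j]),hi[j]-.15*(hi[j]-lo[j]),60):
        s=p[np.abs(p[:,j]-v)<2]; q.append(s[np.argmax(sign*s[:,i])])
    w=np.array([at("top",px(a),z)[:2] for a in q])
    vx,vy,x,y=cv2.fitLine(w.astype(np.float32),cv2.DIST_HUBER,0,.001,.001).ravel()
    return np.array([x,y],float),np.array([vx,vy],float)
def isect(a,b):
    t=np.linalg.solve(np.array([a[1],-b[1]]).T,b[0]-a[0]); return a[0]+t[0]*a[1]
if __name__=="__main__":
    for n,lo,hi,inner in(("turq",(80,100,30),(100,255,255),"R"),("pink",(160,80,60),(178,255,255),"L")):
        c=blobs(T,lo,hi,(100*F,100*F,500*F,290*F))[0]
        top=side(c,1,-1,.016);bot=side(c,1,1,0);L=side(c,0,-1,0 if inner=="L" else .016);Rr=side(c,0,1,0 if inner=="R" else .016)
        P=[isect(top,L),isect(top,Rr),isect(bot,Rr),isect(bot,L)]
        print(n,"centre",np.round(np.mean(P,0),4),"sizes",[round(np.linalg.norm(P[i]-P[i-1]),4) for i in range(4)],"yaws",[round(np.degrees(np.arctan2(*(d:=s[1]*np.sign(s[1][k]))[::-1])),2) for s,k in((top,1),(bot,1),(L,0),(Rr,0))])
    for n,lo,hi,z,zr in(("red",(0,150,80),(6,255,255),.062,.062),("green",(45,100,40),(75,255,255),.062,.062),("jar",(0,0,0),(180,255,30),.058,.058)):
        for c in blobs(T,lo,hi,(200*F,200*F,360*F,245*F),800)[:1]:
            print(n,np.round(at("top",px(cv2.minEnclosingCircle(c)[0]),z),4))
    E=np.array
    c=blobs(T,(20,130,80),(32,255,255),(360*F,190*F,410*F,240*F),800)[0]
    print("tape quad",[(np.round(px(p[0]),1).tolist(),np.round(at("top",px(p[0]),.055)[:2],4).tolist()) for p in cv2.approxPolyDP(c,8,True)])
    c=blobs(T,(7,150,80),(17,255,255),(430*F,190*F,490*F,250*F),800)[0]
    print("card quad top",[np.round(px(p[0]),1).tolist() for p in cv2.approxPolyDP(c,10,True)])
    c=blobs(S,(5,150,80),(17,255,255),(165*F,105*F,210*F,165*F),800)[0]
    print("card quad scene",[np.round(px(p[0]),1).tolist() for p in cv2.approxPolyDP(c,10,True)])
    cv2.imwrite("pics/crop2.png",np.hstack([T[195*F:255*F,418*F:478*F],S[110*F:170*F,165*F:225*F]])[:,:,::-1])
E
python3 m.py
```

```text
turq centre [0.6436 0.1663] sizes [np.float64(0.1223), np.float64(0.236), np.float64(0.1216), np.float64(0.2379)] yaws [np.float64(88.31), np.float64(88.48), np.float64(-2.4), np.float64(-1.5)]
pink centre [ 0.6499 -0.1503] sizes [np.float64(0.1239), np.float64(0.2374), np.float64(0.1241), np.float64(0.2377)] yaws [np.float64(92.83), np.float64(92.79), np.float64(2.72), np.float64(2.86)]
red [ 0.4505 -0.0635  0.062 ]
green [0.4875 0.2145 0.062 ]
jar [0.4645 0.0642 0.058 ]
tape quad [([387.6, 203.4], [0.5188, -0.1989]), ([376.0, 207.8], [0.5087, -0.1701]), ([382.8, 223.8], [0.469, -0.1853]), ([394.6, 220.8], [0.4757, -0.2143])]
card quad top [[462.6, 211.0], [444.8, 212.0], [447.8, 218.0], [447.4, 235.8], [465.6, 233.8]]
card quad scene [[188.6, 119.0], [173.6, 128.2], [181.4, 148.8], [192.6, 138.4], [196.0, 139.8]]
```

View pics/crop2.png

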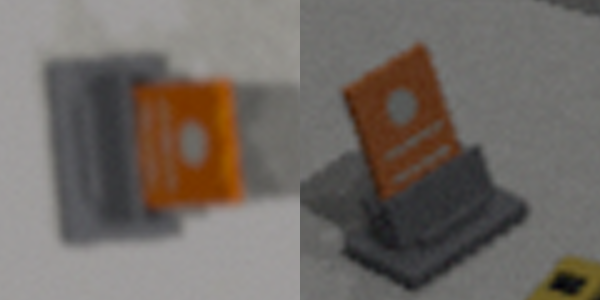

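Crop shows the card leaning to world -y (image right in the top view), its upper edge at top px (463,211)–(466,234) and scene px (174,128)–(189,119). Now the card pose and tape pose.

```bash
cat >> h.py <<'E'
def tri(a,b):
    (o1,d1),(o2,d2)=ray("top",a),ray("scene",b); s=np.linalg.lstsq(np.c_[d1,-d2],o2-o1,rcond=None)[0]
    return (o1+d1*s[0]+o2+d2*s[1])/2, np.linalg.norm(o1+d1*s[0]-o2-d2*s[1])
def go(pos,yaw,roll=180,pitch=0):
    "remaining shift (cm, current tool axes) and turn (deg, tool) to a TCP pose"
    s=sensors.state(); r=R.from_euler('xyz',s["eef_rot"]); t=R.from_euler('xyz',[roll,pitch,yaw],degrees=True)
    print("t",round(s["time"],2),"pos",np.round(s["ee_pos"],4),"rpy",np.round(np.degrees(s["eef_rot"]),1),"w",round(s["gripper_width"]*8.54,2),"F",np.round(s["ft_force"],1))
    print("shift now-axes",np.round(r.inv().apply(np.array(pos)-s["ee_pos"])*100,2),"target-axes",np.round(t.inv().apply(np.array(pos)-s["ee_pos"])*100,2),"turn",np.round(np.degrees((r.inv()*t).as_rotvec()),1))
def loc(c,yawdeg,p):
    a=np.radians(yawdeg); return np.array(c)+np.array([[np.cos(a),-np.sin(a)],[np.sin(a),np.cos(a)]])@np.array(p)
E
python3 - <<'E'
from h import *
A,e1=tri((462.6,211.0),(173.6,128.2)); B,e2=tri((465.6,233.8),(188.6,119.0))
print(A,e1,B,e2,np.linalg.norm(A-B))
d=(A-B); yaw=np.degrees(np.arctan2(d[1],d[0])); print("card yaw",yaw)
Rc=R.from_euler('z',yaw,degrees=True)*R.from_rotvec([.26,0,0])
mid=(A+B)/2-Rc.apply([0,-.004,.045]); print("card mid",mid,"z axis",Rc.apply([0,0,1]))
q=np.array([[0.5188,-0.1989],[0.5087,-0.1701],[0.469,-0.1853],[0.4757,-0.2143]])
l=(q[0]+q[1]-q[2]-q[3]); print("tape yaw",np.degrees(np.arctan2(l[1],l[0])),"c",q.mean(0),[np.linalg.norm(q[i]-q[i-1]) for i in range(4)])
for n,c,y in(("T",(.6436,.1663),-1.7),("P",(.6499,-.1503),2.8)):
    for p in((0,-.081),(0,-.008),(0,.073)): print(n,p,np.round(loc(c,y,p),4))
go((.4505,-.0635,.13),-90)
E
```

```text
[ 0.49354105 -0.3638144   0.09991442] 0.0013040384872727315 [ 0.43898049 -0.36612029  0.10258658] 0.004307578087513028 0.05467460570248076
card yaw 2.42005341715531
card mid [ 0.46560906 -0.34954692  0.05879127] z axis [ 0.01085531 -0.25685126  0.96638998]
tape yaw 20.282559088916578 c [ 0.49305 -0.19215] [np.float64(0.045768657397830696), np.float64(0.03051966579109279), np.float64(0.04251035168050254), np.float64(0.029763904313782497)]
T (0, -0.081) [0.6412 0.0853]
T (0, -0.008) [0.6434 0.1583]
T (0, 0.073) [0.6458 0.2393]
P (0, -0.081) [ 0.6539 -0.2312]
P (0, -0.008) [ 0.6503 -0.1583]
P (0, 0.073) [ 0.6463 -0.0774]
t 0.1 pos [ 0.2732 -0.5615  0.2303] rpy [ 179.9   -0.  -154.1] w 8.52 F [ 0.3 -0.   0.5]
shift now-axes [-37.73  37.01  10.1 ] target-axes [-49.8  -17.73  10.03] turn [  0.1   0.1 -64.1]
```

{"op": "step_arm", "data": {"delta_rot": [[0,0,-8],[0,0,-8],[0,0,-8],[0,0,-8],[0,0,-8],[0,0,-8],[0,0,-8],[0,0,-8]], "travel": [[0,0,0],[0,0,0],[0,0,0],[0,0,0],[0,0,0],[0,0,0],[0,0,0],[0,0,0]], "gripper": [8.5,8.5,8.5,8.5,8.5,8.5,8.5,8.5], "newtons": 40}}

```text
time: 0.9
ee_pos: [0.2719, -0.559, 0.2248]
eef_rot: [3.136, 0.012, -1.528]
ft_force: [-0.8, -0.3, -0.1]
gripper_width: 0.994
```

{"op": "step_arm", "data": {"delta_rot": [[0,0,0],[0,0,0],[0,0,0],[0,0,0],[0,0,0],[0,0,0],[0,0,0],[0,0,0],[0,0,0],[0,0,0],[0,0,0],[0,0,0]], "travel": [[-4.5,-1.6,0],[-4.5,-1.6,0],[-4.5,-1.6,0],[-4.5,-1.6,0],[-4.5,-1.6,0],[-4.5,-1.6,0],[-4.5,-1.6,0],[-4.5,-1.6,0],[-4.5,-1.6,0],[-4.5,-1.6,0],[-4.5,-1.6,0],[0,0,0]], "gripper": [8.5,8.5,8.5,8.5,8.5,8.5,8.5,8.5,8.5,8.5,8.5,8.5]}}

```text
time: 2.1
ee_pos: [0.4287, -0.0384, 0.2249]
eef_rot: [3.131, 0.018, -1.53]
ft_force: [0.3, -1.1, -0.2]
gripper_width: 0.995
```

```bash
python3 -c "
from h import *
go((.4505,-.0635,.13),-90)"
```

```text
t 2.1 pos [ 0.4287 -0.0384  0.2249] rpy [179.4   1.  -87.6] w 8.5 F [ 0.3 -1.1 -0.2]
shift now-axes [ 2.77 -2.17  9.42] target-axes [ 2.51 -2.18  9.49] turn [0.6 1.  2.4]
```

{"op": "step_arm", "data": {"delta_rot": [[0.6,1,2.4],[0,0,0],[0,0,0],[0,0,0]], "travel": [[2.7,-2.17,3],[0,0,3],[0,0,3],[0,0,0]], "gripper": [8.5,8.5,8.5,8.5]}}

```text
time: 2.5
ee_pos: [0.4527, -0.063, 0.1324]
eef_rot: [-3.138, 0.0, -1.568]
ft_force: [-0.6, 0.1, 0.3]
gripper_width: 0.991
```

```bash
python3 -c "
from h import *
go((.4505,-.0635,.015),-90)
im=cap('scene');cv2.imwrite('pics/s1.png',cv2.resize(im[120:260,180:380],None,fx=3,fy=3)[:,:,::-1])"
```

```text
t 2.5 pos [ 0.4527 -0.063   0.1324] rpy [-179.8    0.   -89.8] w 8.46 F [-0.6  0.1  0.3]
shift now-axes [ 0.05  0.26 11.74] target-axes [ 0.05  0.22 11.74] turn [-0.2  0.   0.2]
```

View pics/s1.png

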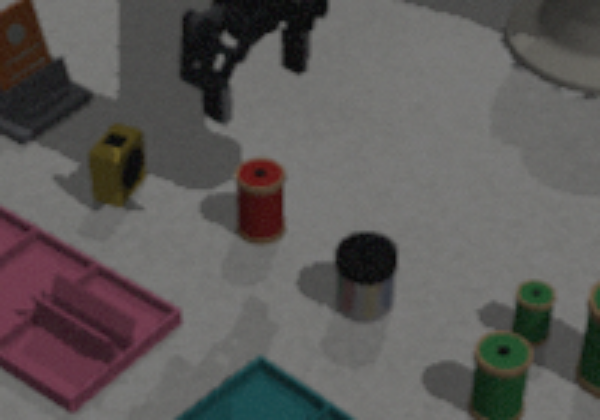

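The fingers straddle the red spool, which sits at crop px (262,200). Descending to grip.

{"op": "step_arm", "data": {"delta_rot": [[0,0,0],[0,0,0],[0,0,0],[0,0,0],[0,0,0],[0,0,0],[0,0,0],[0,0,0],[0,0,0],[0,0,0]], "travel": [[0.05,0.22,4],[0,0,4],[0,0,3],[0,0,0.5],[0,0,0],[0,0,0],[0,0,0],[0,0,0],[0,0,0],[0,0,0]], "gripper": [8.5,8.5,8.5,8.5,3.5,3.5,3.5,3.5,3.5,3.5], "newtons": 40}}

```text
time: 3.55
ee_pos: [0.4673, -0.0631, 0.0325]
eef_rot: [-3.101, 0.003, -1.564]
ft_force: [0.9, 0.4, 0.1]
gripper_width: 0.485
```

```bash
python3 -c "
from h import *
go((.4505,-.0635,.015),-90)
im=cap('scene');cv2.imwrite('pics/s2.png',cv2.resize(im[120:260,180:380],None,fx=3,fy=3)[:,:,::-1])"
```

```text
t 3.55 pos [ 0.4673 -0.0631  0.0325] rpy [-177.7    0.2  -89.6] w 4.14 F [0.9 0.4 0.1]
shift now-axes [0.03 1.75 1.68] target-axes [0.04 1.68 1.75] turn [-2.3  0.2  0.4]
```

View pics/s2.png

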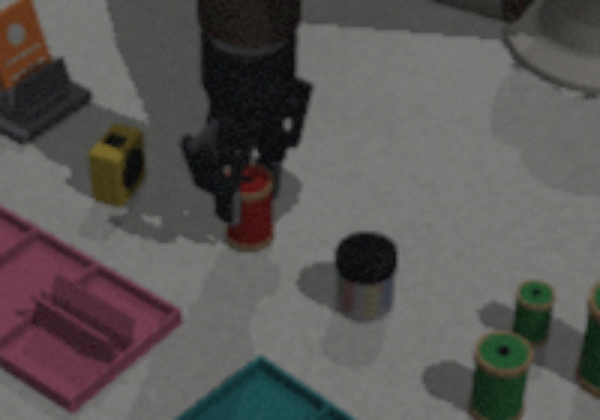

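Gripped, but high (TCP 0.0325 against the planned 0.015) and shifted 16 mm in x, because the fast descent fell short. I'll open, go lower slowly, and check before regripping.

{"op": "step_arm", "data": {"delta_rot": [[0,0,0],[0,0,0],[-2.3,0,0.4],[0,0,0],[0,0,0],[0,0,0]], "travel": [[0,0,0],[0,0,0],[0,0,0.4],[0,0,0.5],[0,0,0.4],[0,0,0]], "gripper": [7,7,7,7,7,7]}}

```text
time: 4.2
ee_pos: [0.4671, -0.0631, 0.0187]
eef_rot: [-3.141, 0.003, -1.571]
ft_force: [0.3, -0.4, 0.4]
gripper_width: 0.82
```

```bash
python3 -c "
from h import *
go((.467,-.0635,.017),-90)
from m import *
T=cap('top');
c=blobs(T,(0,150,60),(6,255,255),(310,200,360,260),10)
for k in c: print(cv2.contourArea(k),at('top',cv2.minEnclosingCircle(k)[0],.062))"
```

```text
t 4.2 pos [ 0.4671 -0.0631  0.0187] rpy [-180.     0.2  -90. ] w 7.0 F [ 0.3 -0.4  0.4]
shift now-axes [0.04 0.01 0.17] target-axes [0.04 0.01 0.17] turn [-0.   0.2 -0. ]
```

Now close, and lift a little to test.

{"op": "step_arm", "data": {"delta_rot": [[0,0,0],[0,0,0],[0,0,0],[0,0,0],[0,0,0]], "travel": [[0,0,0],[0,0,0],[0,0,0],[0,0,0],[0,0,0]], "gripper": [3.5,3.5,3.5,3.5,3.5], "newtons": 40}}

```text
time: 4.75
ee_pos: [0.4664, -0.0631, 0.0191]
eef_rot: [-3.141, 0.003, -1.571]
ft_force: [0.1, -0.4, -0.0]
gripper_width: 0.454
```

{"op": "step_arm", "data": {"delta_rot": [[0,0,0],[0,0,0],[0,0,0],[0,0,0],[0,0,0],[0,0,0],[0,0,0],[0,0,0],[0,0,0]], "travel": [[0,0,-2],[0,0,-2],[0,0,-2],[-3,-3,-2],[-3,-3.4,0],[-3,-3.4,0],[-3,-3.4,0],[-3,-3.4,0],[0,0,0]], "gripper": [3.5,3.5,3.5,3.5,3.5,3.5,3.5,3.5,3.5]}}

```text
time: 5.65
ee_pos: [0.6358, 0.0908, 0.1015]
eef_rot: [3.14, 0.005, -1.575]
ft_force: [-2.3, -0.2, -0.7]
gripper_width: 0.46
```

```bash
python3 -c "
from h import *
go((.6412,.0853,.024),-91.7)
im=cap('scene');cv2.imwrite('pics/s3.png',cv2.resize(im[150:330,200:400],None,fx=3,fy=3)[:,:,::-1])"
```

```text
t 5.65 pos [0.6358 0.0908 0.1015] rpy [179.9   0.3 -90.2] w 3.93 F [-2.3 -0.2 -0.7]
shift now-axes [ 0.59 -0.55  7.75] target-axes [ 0.54 -0.56  7.75] turn [0.1 0.3 1.5]
```

View pics/s3.png

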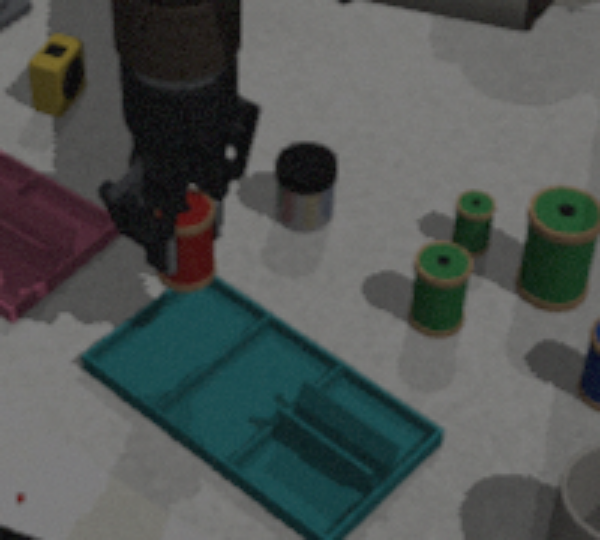

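Spool held upright. Lowering into the compartment.

{"op": "step_arm", "data": {"delta_rot": [[0,0.3,1.5],[0,0,0],[0,0,0],[0,0,0],[0,0,0],[0,0,0]], "travel": [[0.55,-0.55,2],[0,0,2],[0,0,2],[0,0,1],[0,0,0.3],[0,0,0]], "gripper": [3.5,3.5,3.5,3.5,3.5,3.5]}}

```text
time: 6.3
ee_pos: [0.6343, 0.0804, 0.0258]
eef_rot: [3.133, -0.002, -1.606]
ft_force: [-0.3, -0.5, -0.8]
gripper_width: 0.462
```

```bash
python3 -c "
from h import *
go((.6412,.0853,.024),-91.7)"
```

```text
t 6.3 pos [0.6343 0.0804 0.0258] rpy [ 1.795e+02 -1.000e-01 -9.200e+01] w 3.94 F [-0.3 -0.5 -0.8]
shift now-axes [-0.52 -0.68  0.17] target-axes [-0.51 -0.68  0.18] turn [ 0.5 -0.1 -0.3]
```

{"op": "step_arm", "data": {"delta_rot": [[0.5,0,0],[0,0,0],[0,0,0],[0,0,0],[0,0,0],[0,0,-0.3],[0,0,0],[0,0,0],[0,0,0]], "travel": [[-0.4,-0.4,0.1],[0,0,0.15],[0,0,0],[0,0,0],[0,0,0],[0,0,-2],[0,0,-3],[0,0,-3],[0,0,0]], "gripper": [3.5,3.5,5.5,6.5,6.5,6.5,7,8,8.5]}}

```text
time: 7.2
ee_pos: [0.6403, 0.085, 0.1097]
eef_rot: [-3.135, -0.001, -1.6]
ft_force: [0.4, -0.2, -0.6]
gripper_width: 0.994
```

```bash
python3 -c "
from h import *
go((.4645,.0642,.13),-90)"
```

```text
t 7.2 pos [0.6403 0.085  0.1097] rpy [-1.796e+02 -1.000e-01 -9.170e+01] w 8.49 F [ 0.4 -0.2 -0.6]
shift now-axes [ 2.59 17.5  -2.14] target-axes [ 2.08 17.58 -2.03] turn [-0.4 -0.1 -1.7]
```

{"op": "step_arm", "data": {"delta_rot": [[0,0,-1.7],[0,0,0],[0,0,0],[0,0,0],[0,0,0],[0,0,0],[0,0,0],[0,0,0]], "travel": [[0.4,3.2,-2],[0.4,3.5,0],[0.4,3.5,0],[0.4,3.5,0],[0.4,3.5,0],[0,0,0],[0,0,0],[0,0,0]], "gripper": [8.5,8.5,8.5,8.5,8.5,8.5,8.5,8.5]}}

```text
time: 8.0
ee_pos: [0.4618, 0.0646, 0.1268]
eef_rot: [-3.135, -0.0, -1.57]
ft_force: [1.0, -0.5, -0.6]
gripper_width: 0.994
```

```bash
python3 -c "
from h import *
go((.4645,.0642,.013),-90)"
```

```text
t 8.0 pos [0.4618 0.0646 0.1268] rpy [-179.6   -0.   -89.9] w 8.49 F [ 1.  -0.5 -0.6]
shift now-axes [ 0.03 -0.19 11.38] target-axes [ 0.04 -0.27 11.38] turn [-0.4 -0.   0.1]
```

{"op": "step_arm", "data": {"delta_rot": [[-0.4,0,0],[0,0,0],[0,0,0],[0,0,0],[0,0,0],[0,0,0],[0,0,0]], "travel": [[0,-0.2,2.2],[0,0,2.2],[0,0,2.2],[0,0,2.2],[0,0,1.5],[0,0,0.6],[0,0,0]], "gripper": [8.5,8.5,8.5,8.5,8.5,8.5,8.5]}}

```text
time: 8.7
ee_pos: [0.4748, 0.0676, 0.0137]
eef_rot: [-3.134, 0.003, -1.571]
ft_force: [-0.7, 0.7, -0.4]
gripper_width: 0.995
```

```bash
python3 -c "
from h import *
go((.4645,.0642,.013),-90)"
```

```text
t 8.7 pos [0.4748 0.0676 0.0137] rpy [-1.795e+02  1.000e-01 -9.000e+01] w 8.5 F [-0.7  0.7 -0.4]
shift now-axes [0.34 1.04 0.06] target-axes [0.34 1.03 0.07] turn [-0.5  0.1 -0. ]
```

{"op": "step_arm", "data": {"delta_rot": [[0,0,0],[0,0,0],[0,0,0],[0,0,0],[0,0,0],[0,0,0]], "travel": [[0.34,1.0,0],[0,0,0],[0,0,0],[0,0,0],[0,0,0],[0,0,0]], "gripper": [8.5,8,4,4,4,4]}}

```text
time: 9.3
ee_pos: [0.4664, 0.0649, 0.0164]
eef_rot: [-3.128, 0.005, -1.571]
ft_force: [-0.1, -0.5, -1.3]
gripper_width: 0.572
```

{"op": "step_arm", "data": {"delta_rot": [[0,0,0],[0,0,0],[0,0,0],[0,0,0],[0,0,0],[0,0,1.7],[0,0,0],[0,0,0],[0,0,0]], "travel": [[0,0,-0.5],[0,0,-2.5],[0,0,-3],[-0.5,-3,-3],[-1.8,-3,-1],[-1.8,-3,0],[-1.8,-3,0],[-1.8,-3,0],[0,0,0]], "gripper": [4,4,4,4,4,4,4,4,4]}}

```text
time: 10.2
ee_pos: [0.6185, 0.1404, 0.124]
eef_rot: [-3.13, 0.005, -1.603]
ft_force: [-0.6, -0.3, -0.8]
gripper_width: 0.574
```

```bash
python3 -c "
from h import *
go((.6434,.1583,.019),-91.7)
im=cap('scene');cv2.imwrite('pics/s4.png',cv2.resize(im[150:330,200:400],None,fx=3,fy=3)[:,:,::-1])"
```

```text
t 10.2 pos [0.6185 0.1404 0.124 ] rpy [-179.4    0.3  -91.9] w 4.9 F [-0.6 -0.3 -0.8]
shift now-axes [-1.81 -2.31 10.54] target-axes [-1.86 -2.44 10.5 ] turn [-0.6  0.3 -0.2]
```

View pics/s4.png

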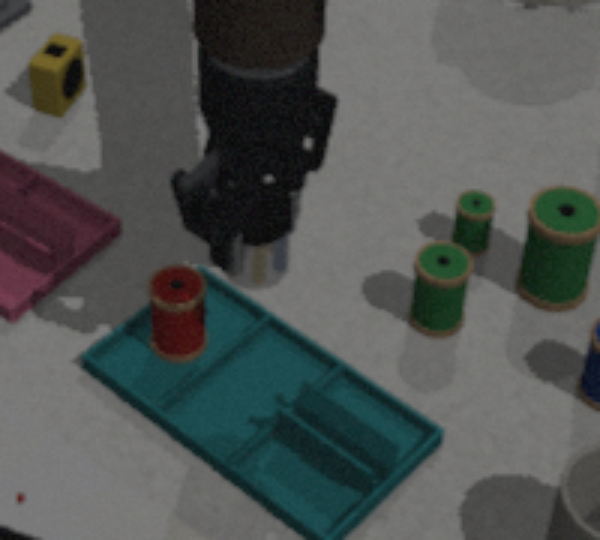

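Red spool stands in the first compartment (crop px 178,315). The jar is held. Lowering it.

{"op": "step_arm", "data": {"delta_rot": [[0,0.3,0],[0,0,0],[0,0,0],[0,0,0],[0,0,0],[0,0,0]], "travel": [[-1.8,-2.4,0],[0,0,2.5],[0,0,2.5],[0,0,2.2],[0,0,1],[0,0,0]], "gripper": [4,4,4,4,4,4]}}

```text
time: 10.85
ee_pos: [0.6364, 0.154, 0.0399]
eef_rot: [-3.139, -0.002, -1.606]
ft_force: [-0.5, -0.1, -1.0]
gripper_width: 0.574
```

```bash
python3 -c "
from h import *
go((.6434,.1583,.0205),-91.7)"
```

```text
t 10.85 pos [0.6364 0.154  0.0399] rpy [-1.799e+02 -1.000e-01 -9.200e+01] w 4.9 F [-0.5 -0.1 -1. ]
shift now-axes [-0.46 -0.68  1.94] target-axes [-0.45 -0.69  1.94] turn [-0.1 -0.1 -0.3]
```

{"op": "step_arm", "data": {"delta_rot": [[0,0,0],[0.3,0,0],[0,0,0],[0,0,0],[0,0,0]], "travel": [[-0.45,-0.7,0.6],[0,0,0.7],[0,0,0.4],[0,0,0.2],[0,0,0]], "gripper": [4,4,4,4,4]}}

```text
time: 11.35
ee_pos: [0.6457, 0.159, 0.0233]
eef_rot: [-3.128, -0.0, -1.606]
ft_force: [-0.0, -0.1, -1.0]
gripper_width: 0.576
```

```bash
python3 -c "
from h import *
go((.6434,.1583,.0205),-91.7)"
```

```text
t 11.35 pos [0.6457 0.159  0.0233] rpy [-179.2   -0.   -92. ] w 4.92 F [-0.  -0.1 -1. ]
shift now-axes [0.07 0.23 0.28] target-axes [0.07 0.23 0.28] turn [-0.8 -0.  -0.3]
```

{"op": "step_arm", "data": {"delta_rot": [[0,0,0],[0,0,0],[0,0,0],[0,0,0],[0,0,0],[0,0,0],[0,0,0],[0,0,0],[0,0,0],[0,0,0]], "travel": [[0,0,0.15],[0,0,0.15],[0,0,0],[0,0,0],[0,0,0],[0,0,-2],[0,0,-4],[0,0,-4],[0,0,-4],[0,0,0]], "gripper": [4,4,6,7,7,7,7,7,7,7]}}

```text
time: 12.35
ee_pos: [0.6447, 0.1589, 0.1663]
eef_rot: [-3.127, -0.001, -1.605]
ft_force: [1.1, -0.7, -0.4]
gripper_width: 0.82
```

```bash
python3 -c "
from h import *
go((.4667,-.374,.1515),-177.6,165.1); print(sensors.state()['q'])"
```

```text
t 12.35 pos [0.6447 0.1589 0.1663] rpy [-1.792e+02 -1.000e-01 -9.200e+01] w 7.0 F [ 1.1 -0.7 -0.4]
shift now-axes [53.86 15.99  1.31] target-axes [ 20.01 -51.11 -12.07] turn [-12.7 -10.6  85.2]
[ 0.4884738   0.49060605  0.0067432   0.00941174 -1.07484092 -0.52703771]
```

{"op": "step_arm", "data": {"delta_rot": [[0,0,0],[0,0,0],[0,0,0],[0,0,0],[0,0,0],[0,0,0],[0,0,0],[0,0,0],[0,0,0],[0,0,0],[0,0,0],[0,0,0]], "travel": [[4.4,1.3,-1],[4.4,1.3,-1],[4.4,1.3,-1],[4.4,1.3,-1],[4.4,1.3,0],[4.4,1.3,0],[4.4,1.3,0],[4.4,1.3,0],[4.4,1.3,0],[4.4,1.3,0],[4.4,1.3,0],[4.4,1.3,0]], "gripper": [4,4,4,4,4,4,4,4,4,4,4,4]}}

```text
time: 13.55
ee_pos: [0.4681, -0.3772, 0.2073]
eef_rot: [-3.114, -0.0, -1.593]
ft_force: [0.4, -0.6, 0.0]
gripper_width: 0.469
```

{"op": "step_arm", "data": {"delta_rot": [[0,0,8],[0,0,8],[0,0,8],[0,0,8],[0,0,8],[0,0,8],[0,0,8],[0,0,8],[0,0,8],[0,0,8],[-7,0,5.6],[-7,0,0]], "travel": [[0,0,0],[0,0,0],[0,0,0],[0,0,0],[0,0,0],[0,0,0],[0,0,0],[0,0,0],[0,0,0],[0,0,0],[0,0,0],[0,0,0]], "gripper": [4,4,4,4,4,4,4,4,4,4,4,4]}}

```text
time: 14.75
ee_pos: [0.4618, -0.3799, 0.205]
eef_rot: [2.898, 0.019, 3.134]
ft_force: [-0.2, -0.9, -0.7]
gripper_width: 0.467
```

```bash
python3 -c "
from h import *
go((.4667,-.374,.1515),-177.6,165.1); print(sensors.state()['q'])"
```

```text
t 14.75 pos [ 0.4618 -0.3799  0.205 ] rpy [166.    1.1 179.6] w 3.98 F [-0.2 -0.9 -0.7]
shift now-axes [-0.38 -0.72  5.35] target-axes [-0.51 -0.83  5.32] turn [-0.9  1.8 -2.5]
[-0.5358486   0.43650476  0.08553003 -0.22613237 -1.334462   -0.97426982]
```

{"op": "step_arm", "data": {"delta_rot": [[-0.9,1.6,-2.5],[0,0,0],[0,0,0],[0,0,0]], "travel": [[-0.4,-0.7,1],[0,0,2],[0,0,1.5],[0,0,0]], "gripper": [4,4,4,4]}}

```text
time: 15.15
ee_pos: [0.4661, -0.379, 0.1573]
eef_rot: [2.88, 0.005, -3.104]
ft_force: [-0.5, -0.8, 0.8]
gripper_width: 0.468
```

```bash
python3 -c "
from h import *
go((.4667,-.374,.1515),-177.6,165.1)
go((.4657,-.3511,.0646),-177.6,165.1)
im=cap('scene');cv2.imwrite('pics/s5.png',cv2.resize(im[50:190,130:270],None,fx=4,fy=4)[:,:,::-1])"
```

```text
t 15.15 pos [ 0.4661 -0.379   0.1573] rpy [ 165.     0.3 -177.9] w 3.99 F [-0.5 -0.8  0.8]
shift now-axes [-0.08  0.33  0.69] target-axes [-0.08  0.33  0.69] turn [ 0.1  0.3 -0.2]
t 15.15 pos [ 0.4661 -0.379   0.1573] rpy [ 165.     0.3 -177.9] w 3.99 F [-0.5 -0.8  0.8]
shift now-axes [-0.02  0.3   9.68] target-axes [-0.08  0.32  9.68] turn [ 0.1  0.3 -0.2]
```

View pics/s5.png

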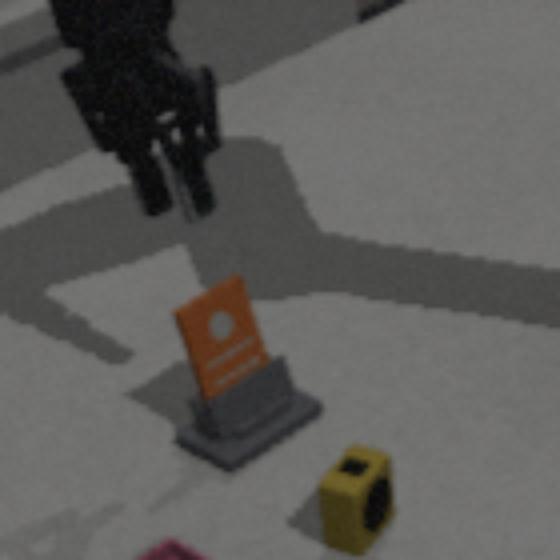

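Fingers straddle the card's axis. Descending along the lean.

{"op": "step_arm", "data": {"delta_rot": [[0,0.3,-0.2],[0,0,0],[0,0,0],[0,0,0],[0,0,0]], "travel": [[0,0.32,1.5],[0,0,1.8],[0,0,1.8],[0,0,0.8],[0,0,0]], "gripper": [4,4,4,4,4]}}

```text
time: 15.7
ee_pos: [0.4675, -0.3607, 0.1025]
eef_rot: [2.886, 0.007, -3.098]
ft_force: [-0.5, 0.4, 1.3]
gripper_width: 0.468
```

```bash
python3 -c "
from h import *
go((.4657,-.3511,.0646),-177.6,165.1)"
```

```text
t 15.7 pos [ 0.4675 -0.3607  0.1025] rpy [ 165.4    0.4 -177.5] w 3.99 F [-0.5  0.4  1.3]
shift now-axes [ 0.16 -0.03  3.91] target-axes [ 0.14 -0.04  3.91] turn [-0.3  0.3  0.2]
```

{"op": "step_arm", "data": {"delta_rot": [[-0.3,0.3,0.2],[0,0,0],[0,0,0],[0,0,0],[0,0,0]], "travel": [[0.14,-0.05,1.2],[0,0,1.2],[0,0,0.9],[0,0,0.5],[0,0,0]], "gripper": [4,4,4,4,4]}}

```text
time: 16.2
ee_pos: [0.4667, -0.3514, 0.0641]
eef_rot: [2.883, 0.003, -3.099]
ft_force: [-1.1, -0.4, 0.1]
gripper_width: 0.468
```

```bash
python3 -c "
from h import *
go((.4657,-.3511,.0646),-177.6,165.1)
im=cap('scene');cv2.imwrite('pics/s6.png',cv2.resize(im[50:190,130:270],None,fx=4,fy=4)[:,:,::-1])"
```

```text
t 16.2 pos [ 0.4667 -0.3514  0.0641] rpy [ 165.2    0.2 -177.6] w 4.0 F [-1.1 -0.4  0.1]
shift now-axes [ 0.1   0.05 -0.03] target-axes [ 0.1   0.05 -0.03] turn [-0.1  0.2  0.1]
```

View pics/s6.png

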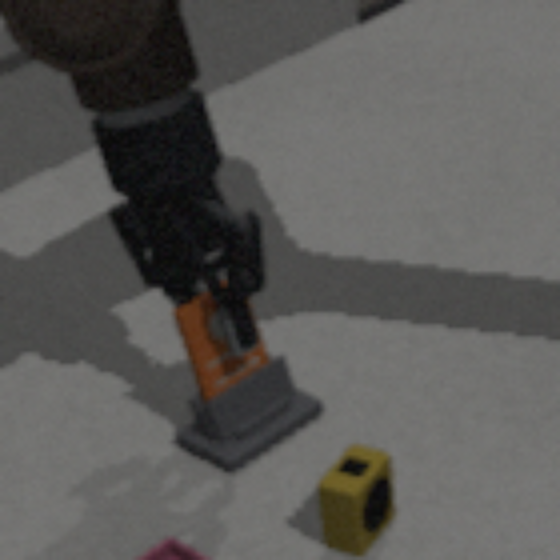

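One finger is on each side of the card and clear of the stand. Closing and drawing out.

{"op": "step_arm", "data": {"delta_rot": [[0,0,0],[0,0,0],[0,0,0],[0,0,0],[0,0,0],[0,0,0]], "travel": [[0,0,0],[0,0,0],[0,0,0],[0,0,0],[0,0,0],[0,0,0]], "gripper": [0.3,0.3,0.3,0.3,0.3,0.3], "newtons": 50}}

```text
time: 16.85
ee_pos: [0.4677, -0.3526, 0.0659]
eef_rot: [2.885, 0.006, -3.1]
ft_force: [-0.3, -0.4, -1.7]
gripper_width: 0.089
```

{"op": "step_arm", "data": {"delta_rot": [[0,0,0],[0,0,0],[0,0,0],[0,0,0],[0,0,0],[0,0,0]], "travel": [[0,0,-0.6],[0,0,-1.2],[0,0,-1.5],[0,0,-2],[0,0,-3],[0,0,0]], "gripper": [0.3,0.3,0.3,0.3,0.3,0.3]}}

```text
time: 17.45
ee_pos: [0.4683, -0.376, 0.1531]
eef_rot: [2.888, 0.007, -3.099]
ft_force: [1.3, -1.2, -0.3]
gripper_width: 0.089
```

```bash
python3 -c "
from h import *
go((.6458,.2393,.16),-91.7)
im=cap('scene');cv2.imwrite('pics/s7.png',cv2.resize(im[20:190,120:270],None,fx=3,fy=3)[:,:,::-1])"
```

```text
t 17.45 pos [ 0.4683 -0.376   0.1531] rpy [ 165.5    0.4 -177.6] w 0.76 F [ 1.3 -1.2 -0.3]
shift now-axes [-20.36  58.91  14.71] target-axes [-62.03 -15.92  -0.69] turn [ 11.4  11.2 -85.3]
```

View pics/s7.png

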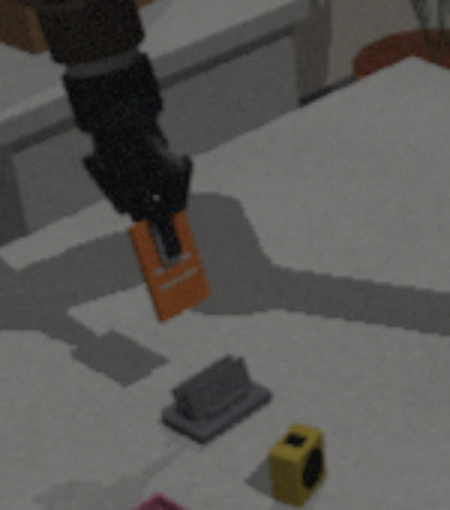

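Card drawn out cleanly. Straightening, turning, then carrying it to the turquoise slot.

{"op": "step_arm", "data": {"delta_rot": [[7.2,0,0],[7.2,0,0],[0,0,-8],[0,0,-8],[0,0,-8],[0,0,-8],[0,0,-8],[0,0,-8],[0,0,-8],[0,0,-8],[0,0,-8],[0,0,-8]], "travel": [[0,0,-2],[0,0,-2],[0,0,0],[0,0,0],[0,0,0],[0,0,0],[0,0,0],[0,0,0],[0,0,0],[0,0,0],[0,0,0],[0,0,0]], "gripper": [0.3,0.3,0.3,0.3,0.3,0.3,0.3,0.3,0.3,0.3,0.3,0.3]}}

```text
time: 18.7
ee_pos: [0.4621, -0.3784, 0.1866]
eef_rot: [3.134, 0.006, -1.649]
ft_force: [0.5, 0.5, -0.7]
gripper_width: 0.09
```

```bash
python3 -c "
from h import *
go((.6458,.2393,.16),-91.7)"
```

```text
t 18.7 pos [ 0.4621 -0.3784  0.1866] rpy [179.5   0.4 -94.5] w 0.77 F [ 0.5  0.5 -0.7]
shift now-axes [-63.   -13.5    2.94] target-axes [-62.29 -16.53   2.66] turn [ 0.4  0.4 -2.8]
```

{"op": "step_arm", "data": {"delta_rot": [[0,0,-2.5],[0,0,0],[0,0,0],[0,0,0],[0,0,0],[0,0,0],[0,0,0],[0,0,0],[0,0,0],[0,0,0],[0,0,0],[0,0,0]], "travel": [[-4,-1.2,0],[-4.5,-1.3,0],[-4.5,-1.3,0],[-4.5,-1.3,0],[-4.5,-1.3,0],[-4.5,-1.3,0],[-4.5,-1.3,0],[-4.5,-1.3,0],[-4.5,-1.3,0],[-4.5,-1.3,0],[-4.5,-1.3,0],[-4,-1,0]], "gripper": [0.3,0.3,0.3,0.3,0.3,0.3,0.3,0.3,0.3,0.3,0.3,0.3]}}

```text
time: 19.9
ee_pos: [0.6326, 0.1612, 0.1836]
eef_rot: [3.12, 0.007, -1.613]
ft_force: [1.2, -0.5, -0.3]
gripper_width: 0.084
```

```bash
python3 -c "
from h import *
go((.6458,.2393,.15),-91.7)"
```

```text
t 19.9 pos [0.6326 0.1612 0.1836] rpy [178.8   0.4 -92.4] w 0.72 F [ 1.2 -0.5 -0.3]
shift now-axes [-7.84 -1.06  3.4 ] target-axes [-7.85 -1.08  3.36] turn [ 1.2  0.4 -0.7]
```

{"op": "step_arm", "data": {"delta_rot": [[1.2,0.4,-0.7],[0,0,0],[0,0,0],[0,0,0],[0,0,0],[0,0,0]], "travel": [[-4,-0.55,0],[-3.8,-0.5,0],[0,0,2],[0,0,2],[0,0,1.6],[0,0,0]], "gripper": [0.3,0.3,0.3,0.3,0.3,0.3]}}

```text
time: 20.5
ee_pos: [0.6437, 0.2495, 0.1213]
eef_rot: [3.135, -0.002, -1.592]
ft_force: [-0.4, -0.0, -1.2]
gripper_width: 0.087
```

```bash
python3 -c "
from h import *
go((.6458,.2393,.12),-91.7)
im=cv2.imread('pics/top0.png')
for z,x in ((.04,.6458),): print(proj('top',(x,.2393,z)),proj('top',(x+.014,.2393,z)),proj('top',(x-.014,.2393,z)))
for u in (208,213,218,223,228): print(u,[int(v) for v in im[145:180,u-1:u+2].mean(axis=(1,2))])
s=cap('scene'); t=cap('top')
cv2.imwrite('pics/s8.png',np.hstack([cv2.resize(s[160:340,230:380],None,fx=2.6,fy=2.6),cv2.resize(t[100:280,180:330],None,fx=2.6,fy=2.6)])[:,:,::-1])"
```

```text
t 20.5 pos [0.6437 0.2495 0.1213] rpy [ 1.796e+02 -1.000e-01 -9.120e+01] w 0.74 F [-0.4 -0.  -1.2]
shift now-axes [ 1.02 -0.23  0.14] target-axes [ 1.02 -0.24  0.13] turn [ 0.4 -0.1  0.5]
[210.51059483 158.09828972] [210.42924354 152.61588142] [210.59206175 163.5884899 ]
208 [64, 63, 63, 64, 64, 63, 60, 55, 50, 44, 41, 41, 43, 51, 60, 62, 58, 51, 48, 52, 55, 61, 68, 71, 71, 71, 71, 71, 71, 71, 72, 71, 71, 71, 69]
213 [64, 62, 63, 63, 63, 63, 60, 55, 49, 44, 42, 40, 40, 50, 59, 61, 57, 50, 48, 53, 56, 61, 68, 70, 71, 71, 71, 71, 71, 71, 70, 71, 71, 72, 70]
218 [63, 62, 63, 62, 63, 62, 60, 55, 49, 45, 41, 38, 39, 49, 59, 61, 57, 51, 49, 52, 55, 59, 65, 69, 70, 71, 70, 71, 70, 71, 71, 71, 71, 71, 69]
223 [62, 63, 62, 63, 63, 62, 60, 53, 44, 39, 36, 33, 38, 49, 59, 61, 58, 51, 47, 48, 50, 56, 61, 64, 64, 64, 64, 64, 65, 65, 66, 66, 65, 65, 66]
228 [60, 61, 61, 61, 60, 61, 59, 55, 47, 39, 34, 32, 39, 50, 57, 59, 55, 47, 37, 38, 41, 50, 57, 60, 61, 60, 61, 60, 60, 61, 60, 59, 60, 60, 61]
```

View pics/s8.png

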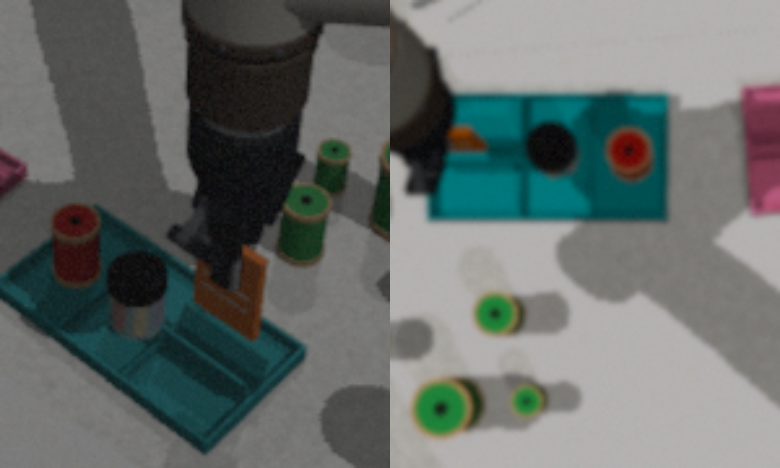

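Red and jar stand upright in their compartments, and the card is above the slot. Lowering in stages.

{"op": "step_arm", "data": {"delta_rot": [[0.4,0,0.5],[0,0,0],[0,0,0],[0,0,0]], "travel": [[1.0,-0.1,0],[0,0,1.2],[0,0,1.2],[0,0,0]], "gripper": [0.3,0.3,0.3,0.3]}}

```text
time: 21.0
ee_pos: [0.6481, 0.2386, 0.1025]
eef_rot: [-3.13, 0.003, -1.602]
ft_force: [-0.2, -1.0, -0.8]
gripper_width: 0.086
```

```bash
python3 -c "
from h import *
go((.645,.2393,.057),-91.7)"
```

```text
t 21.0 pos [0.6481 0.2386 0.1025] rpy [-179.3    0.2  -91.8] w 0.73 F [-0.2 -1.  -0.8]
shift now-axes [-0.05  0.36  4.55] target-axes [-0.06  0.31  4.55] turn [-0.7  0.2 -0.1]
```

{"op": "step_arm", "data": {"delta_rot": [[-0.7,0.2,0],[0,0,0],[0,0,0],[0,0,0],[0,0,0]], "travel": [[0,0.3,0.3],[0,0,0.8],[0,0,0.8],[0,0,0.5],[0,0,0]], "gripper": [0.3,0.3,0.3,0.3,0.3]}}

```text
time: 21.5
ee_pos: [0.6449, 0.2387, 0.076]
eef_rot: [3.14, -0.001, -1.602]
ft_force: [-0.1, -0.1, -0.7]
gripper_width: 0.087
```

```bash
python3 -c "
from h import *
go((.645,.2393,.057),-91.7)"
```

```text
t 21.5 pos [0.6449 0.2387 0.076 ] rpy [ 1.799e+02 -1.000e-01 -9.180e+01] w 0.74 F [-0.1 -0.1 -0.7]
shift now-axes [-0.06 -0.01  1.9 ] target-axes [-0.06 -0.    1.9 ] turn [ 0.1 -0.1 -0.1]
```

Bottom edge is now at about 24 mm, entering the slot with no side force. On down.

{"op": "step_arm", "data": {"delta_rot": [[0,0,0],[0,0,0],[0,0,0],[0,0,0],[0,0,0]], "travel": [[0,0,0.4],[0,0,0.5],[0,0,0.4],[0,0,0.3],[0,0,0]], "gripper": [0.3,0.3,0.3,0.3,0.3]}}

```text
time: 22.0
ee_pos: [0.6451, 0.239, 0.0587]
eef_rot: [3.14, -0.001, -1.602]
ft_force: [0.1, -0.5, 0.2]
gripper_width: 0.087
```

```bash
python3 -c "
from h import *
go((.645,.2393,.057),-91.7)"
```

```text
t 22.0 pos [0.6451 0.239  0.0587] rpy [179.9  -0.  -91.8] w 0.74 F [ 0.1 -0.5  0.2]
shift now-axes [-0.03  0.01  0.17] target-axes [-0.03  0.01  0.17] turn [ 0.1 -0.  -0.1]
```

{"op": "step_arm", "data": {"delta_rot": [[0,0,0],[0,0,0],[0,0,0],[0,0,0],[0,0,0]], "travel": [[0,0,0.15],[0,0,0.15],[0,0,0.15],[0,0,0.15],[0,0,0]], "gripper": [0.3,0.3,0.3,0.3,0.3]}}

```text
time: 22.5
ee_pos: [0.6457, 0.2392, 0.0533]
eef_rot: [-3.141, -0.0, -1.602]
ft_force: [0.5, 0.0, -0.9]
gripper_width: 0.088
```

{"op": "step_arm", "data": {"delta_rot": [[0,0,0],[0,0,0],[0,0,0],[0,0,0]], "travel": [[0,0,0.15],[0,0,0.15],[0,0,0.15],[0,0,0]], "gripper": [0.3,0.3,0.3,0.3]}}

```text
time: 22.9
ee_pos: [0.6461, 0.2393, 0.0537]
eef_rot: [-3.139, -0.0, -1.6]
ft_force: [-0.0, -0.3, -0.5]
gripper_width: 0.091
```

It stopped at z = 0.0535, right at the expected seat height (0.055 nominal). Releasing and lifting.

{"op": "step_arm", "data": {"delta_rot": [[0,0,0],[0,0,0],[0,0,0],[0,0,0],[0,0,0],[0,0,0],[0,0,0],[0,0,0],[0,0,0]], "travel": [[0,0,0],[0,0,0],[0,0,0],[0,0,0],[0,0,-2],[0,0,-3],[0,0,-4],[0,0,-4],[0,0,0]], "gripper": [1.5,2.5,4,4,4,4,4,5,6]}}

```text
time: 23.8
ee_pos: [0.6454, 0.2385, 0.1843]
eef_rot: [3.139, -0.004, -1.601]
ft_force: [0.9, 0.2, 0.9]
gripper_width: 0.698
```

```bash
python3 -c "
from h import *
go((.4875,.2145,.13),-90)
s=cap('scene')
S=cv2.resize(s,None,fx=5,fy=5,interpolation=cv2.INTER_CUBIC)
c=blobs(S,(5,130,60),(17,255,255),(1300,1000,1800,1600),800)[0]
print([np.round((p[0]+.5)/5-.5,1).tolist() for p in cv2.approxPolyDP(c,8,True)])
for dy in(.03,-.03): print('expect top corner',proj('scene',(.645+.004,.2393+dy,.094)),proj('scene',(.645-.004,.2393+dy,.094)))
cv2.imwrite('pics/s9.png',cv2.resize(s[160:340,230:400],None,fx=3,fy=3)[:,:,::-1])"
```

```text
t 23.8 pos [0.6454 0.2385 0.1843] rpy [179.8  -0.2 -91.7] w 5.96 F [0.9 0.2 0.9]
shift now-axes [ 2.85 15.7   5.49] target-axes [ 2.4  15.79  5.43] turn [ 0.2 -0.2 -1.7]
[[301.4, 265.4], [300.2, 288.8], [305.6, 292.0], [301.4, 289.0], [303.0, 287.2], [311.4, 292.4], [322.0, 304.2], [324.6, 280.4]]
expect top corner [323.41451324 282.50271235] [325.88082322 280.1130005 ]
expect top corner [299.74524661 267.20717905] [302.24535327 264.95152267]
```

View pics/s9.png

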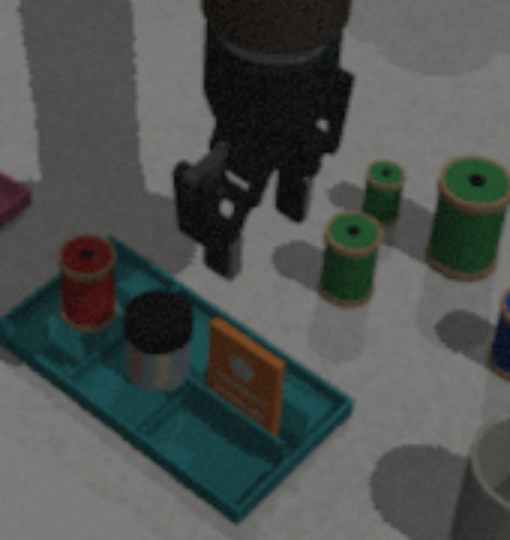

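Card is upright and fully down: its top corners match the seated projection within about 1 px. Next is the green spool.

{"op": "step_arm", "data": {"delta_rot": [[0,0,-1.7],[0,0,0],[0,0,0],[0,0,0],[0,0,0],[0,0,0],[0,0,0],[0,0,0]], "travel": [[0.6,3.2,0],[0.6,3.2,0],[0.4,3.2,0],[0.4,3.2,0],[0.4,3,0],[0,0,2.5],[0,0,2.5],[0,0,0]], "gripper": [6.3,6.3,6.3,6.3,6.3,6.3,6.3,6.3]}}

```text
time: 24.65
ee_pos: [0.4736, 0.2102, 0.1221]
eef_rot: [3.12, -0.012, -1.573]
ft_force: [-0.5, -0.0, -0.5]
gripper_width: 0.735
```

```bash
python3 -c "
from h import *
go((.4875,.2145,.018),-90)"
```

```text
t 24.65 pos [0.4736 0.2102 0.1221] rpy [178.8  -0.7 -90.1] w 6.28 F [-0.5 -0.  -0.5]
shift now-axes [-0.55 -1.61 10.37] target-axes [-0.43 -1.39 10.41] turn [ 1.2 -0.7 -0.1]
```

{"op": "step_arm", "data": {"delta_rot": [[1.2,-0.7,0],[0,0,0],[0,0,0],[0,0,0]], "travel": [[-0.5,-1.3,0.5],[0,0,1.5],[0,0,1.5],[0,0,0]], "gripper": [6.3,6.3,6.3,6.3]}}

```text
time: 25.05
ee_pos: [0.4878, 0.2153, 0.0862]
eef_rot: [-3.141, -0.001, -1.573]
ft_force: [-0.2, -0.2, 0.4]
gripper_width: 0.74
```

```bash
python3 -c "
from h import *
go((.4875,.2145,.018),-90)"
```

```text
t 25.05 pos [0.4878 0.2153 0.0862] rpy [-180.    -0.   -90.1] w 6.32 F [-0.2 -0.2  0.4]
shift now-axes [0.07 0.03 6.82] target-axes [0.08 0.03 6.82] turn [-0.  -0.  -0.1]
```

{"op": "step_arm", "data": {"delta_rot": [[0,0,0],[0,0,0],[0,0,0],[0,0,0],[0,0,0],[0,0,0]], "travel": [[0,0.1,1.4],[0,0.1,1.4],[0,0.1,1.4],[0,0.1,1.4],[0,0,0.8],[0,0,0]], "gripper": [6.3,6.3,6.3,6.3,6.3,6.3]}}

```text
time: 25.65
ee_pos: [0.4885, 0.2177, 0.0256]
eef_rot: [-3.134, 0.003, -1.572]
ft_force: [0.5, -0.4, -0.3]
gripper_width: 0.739
```

```bash
python3 -c "
from h import *
go((.4875,.2145,.018),-90)"
```

```text
t 25.65 pos [0.4885 0.2177 0.0256] rpy [-179.6    0.2  -90. ] w 6.31 F [ 0.5 -0.4 -0.3]
shift now-axes [0.33 0.11 0.76] target-axes [0.32 0.1  0.76] turn [-0.4  0.2 -0. ]
```

{"op": "step_arm", "data": {"delta_rot": [[-0.4,0,0],[0,0,0],[0,0,0],[0,0,0],[0,0,0],[0,0,0]], "travel": [[0.3,0.1,0.6],[0,0,0.1],[0,0,0],[0,0,0],[0,0,0],[0,0,0]], "gripper": [6.3,6.3,3.5,3.5,3.5,3.5], "newtons": 40}}

```text
time: 26.25
ee_pos: [0.4893, 0.2156, 0.0209]
eef_rot: [-3.138, 0.006, -1.571]
ft_force: [0.5, -0.3, -0.2]
gripper_width: 0.477
```

{"op": "step_arm", "data": {"delta_rot": [[0,0,0],[0,0,0],[0,0,0],[0,0,0],[0,0,0],[0,0,0],[0,0,0],[0,0,0]], "travel": [[0,0,-1],[0,0,-3],[0,0,-3],[0,0,-3],[0,0,-3],[0,0,-3],[0,0,-1],[0,0,0]], "gripper": [3.5,3.5,3.5,3.5,3.5,3.5,3.5,3.5]}}

```text
time: 27.05
ee_pos: [0.4879, 0.214, 0.2015]
eef_rot: [-3.137, 0.006, -1.571]
ft_force: [0.2, 0.2, -0.7]
gripper_width: 0.476
```

```bash
python3 -c "
from h import *
go((.6503,-.1583,.18),-87.2)"
```

```text
t 27.05 pos [0.4879 0.214  0.2015] rpy [-179.7    0.3  -90. ] w 4.06 F [ 0.2  0.2 -0.7]
shift now-axes [ 37.24 -16.24   2.01] target-axes [ 37.98 -14.4    2.15] turn [-0.3  0.3 -2.8]
```

{"op": "step_arm", "data": {"delta_rot": [[0,0,0],[0,0,0],[0,0,0],[0,0,0],[0,0,0],[0,0,0],[0,0,0],[0,0,0],[0,0,-2.8],[0,0,0],[0,0,0],[0,0,0]], "travel": [[4.1,-1.8,0],[4.1,-1.8,0],[4.1,-1.8,0],[4.1,-1.8,0],[4.1,-1.8,0],[4.1,-1.8,0],[4.1,-1.8,0],[4.1,-1.8,0],[4.1,-1.8,0],[0,0,2],[0,0,2],[0,0,0]], "gripper": [3.5,3.5,3.5,3.5,3.5,3.5,3.5,3.5,3.5,3.5,3.5,3.5]}}

```text
time: 28.25
ee_pos: [0.6466, -0.1692, 0.1351]
eef_rot: [3.113, 0.009, -1.519]
ft_force: [-0.9, -0.2, -2.0]
gripper_width: 0.476
```

```bash
python3 -c "
from h import *
go((.6503,-.1583,.025),-87.2)"
```

```text
t 28.25 pos [ 0.6466 -0.1692  0.1351] rpy [178.4   0.5 -87. ] w 4.07 F [-0.9 -0.2 -2. ]
shift now-axes [-0.97 -0.74 11.01] target-axes [-1.07 -0.42 11.01] turn [1.6 0.5 0.2]
```

{"op": "step_arm", "data": {"delta_rot": [[1.6,0.5,0.2],[0,0,0],[0,0,0],[0,0,0],[0,0,0],[0,0,0],[0,0,0]], "travel": [[-1,-0.5,0.5],[0,0,2],[0,0,2],[0,0,2],[0,0,1.5],[0,0,0.5],[0,0,0]], "gripper": [3.5,3.5,3.5,3.5,3.5,3.5,3.5]}}

```text
time: 28.95
ee_pos: [0.6492, -0.1565, 0.0453]
eef_rot: [3.135, -0.0, -1.519]
ft_force: [0.1, 0.1, -0.1]
gripper_width: 0.479
```

```bash
python3 -c "
from h import *
go((.6503,-.1583,.025),-87.2)"
```

```text
t 28.95 pos [ 0.6492 -0.1565  0.0453] rpy [179.6  -0.  -87.1] w 4.09 F [ 0.1  0.1 -0.1]
shift now-axes [ 0.19 -0.12  2.03] target-axes [ 0.19 -0.1   2.03] turn [ 0.4 -0.   0.1]
```

{"op": "step_arm", "data": {"delta_rot": [[0.4,0,0],[0,0,0],[0,0,0],[0,0,0],[0,0,0]], "travel": [[0.2,-0.1,0.6],[0,0,0.6],[0,0,0.5],[0,0,0.2],[0,0,0]], "gripper": [3.5,3.5,3.5,3.5,3.5]}}

```text
time: 29.45
ee_pos: [0.6521, -0.1585, 0.0277]
eef_rot: [-3.136, -0.001, -1.518]
ft_force: [-0.2, 0.1, -0.6]
gripper_width: 0.476
```

```bash
python3 -c "
from h import *
go((.6503,-.1583,.025),-87.2)"
```

```text
t 29.45 pos [ 0.6521 -0.1585  0.0277] rpy [-1.797e+02 -1.000e-01 -8.700e+01] w 4.07 F [-0.2  0.1 -0.6]
shift now-axes [-0.03  0.18  0.27] target-axes [-0.03  0.18  0.27] turn [-0.3 -0.1  0.2]
```

{"op": "step_arm", "data": {"delta_rot": [[0,0,0],[0,0,0],[0,0,0],[0,0,0],[0,0,0],[0,0,0],[0,0,0],[0,0,0],[0,0,0]], "travel": [[0,0.1,0.2],[0,0,0.1],[0,0,0],[0,0,0],[0,0,0],[0,0,-2],[0,0,-4],[0,0,-5],[0,0,0]], "gripper": [3.5,3.5,5.5,6.3,6.3,6.3,6,6,6]}}

```text
time: 30.35
ee_pos: [0.6507, -0.1589, 0.138]
eef_rot: [-3.137, -0.002, -1.518]
ft_force: [0.3, -0.3, 0.4]
gripper_width: 0.703
```

{"op": "step_arm", "data": {"delta_rot": [[0,0,8],[0,0,8],[0,0,8],[0,0,8],[0,0,8],[0,0,8],[0,0,8],[0,0,8],[0,0,8]], "travel": [[0,0,0],[0,0,0],[0,0,0],[0,0,0],[0,0,0],[0,0,0],[0,0,0],[0,0,0],[0,0,0]], "gripper": [6,6,6,6,6,6,6,6,6]}}

```text
time: 31.25
ee_pos: [0.6527, -0.1588, 0.1429]
eef_rot: [-3.135, 0.015, -2.826]
ft_force: [0.3, -0.1, 0.6]
gripper_width: 0.703
```

```bash
python3 -c "
from h import *
go((.493,-.192,.12),-159.7)"
```

```text
t 31.25 pos [ 0.6527 -0.1588  0.1429] rpy [-179.6    0.8 -161.9] w 6.0 F [ 0.3 -0.1  0.6]
shift now-axes [16.24  1.82  2.04] target-axes [16.13  2.42  2.29] turn [-0.4  0.8 -2.2]
```

{"op": "step_arm", "data": {"delta_rot": [[0,0.8,-2.2],[0,0,0],[0,0,0],[0,0,0],[0,0,0]], "travel": [[3.3,0.4,0],[4.3,0.7,0],[4.3,0.7,0],[4.3,0.7,0],[0,0,1.5]], "gripper": [6,6,6,6,6]}}

```text
time: 31.75
ee_pos: [0.4886, -0.1909, 0.1273]
eef_rot: [-3.131, 0.006, -2.787]
ft_force: [0.8, -0.3, 0.1]
gripper_width: 0.703
```

```bash
python3 -c "
from h import *
go((.493,-.192,.013),-159.7)
s=cap('scene'); t=cap('top')
cv2.imwrite('pics/s10.png',np.hstack([cv2.resize(s[90:270,130:280],None,fx=2.6,fy=2.6),cv2.resize(t[100:280,310:460],None,fx=2.6,fy=2.6)])[:,:,::-1])"
```

```text
t 31.75 pos [ 0.4886 -0.1909  0.1273] rpy [-179.4    0.3 -159.7] w 6.01 F [ 0.8 -0.3  0.1]
shift now-axes [-0.31 -0.14 11.44] target-axes [-0.38 -0.26 11.43] turn [-0.6  0.3  0. ]
```

View pics/s10.png

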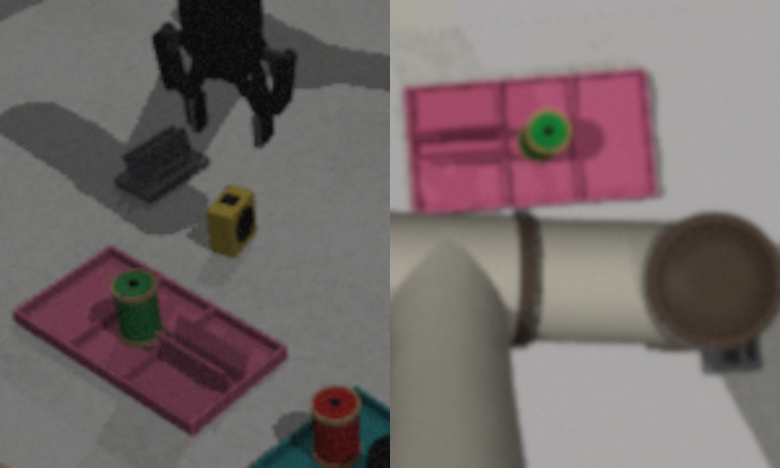

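Green spool stands upright in the pink middle compartment. Descending on the tape.

{"op": "step_arm", "data": {"delta_rot": [[-0.6,0.3,0],[0,0,0],[0,0,0],[0,0,0],[0,0,0]], "travel": [[-0.3,-0.2,0.8],[0,0,1.5],[0,0,1.5],[0,0,1],[0,0,0]], "gripper": [6,6,6,6,6]}}

```text
time: 32.35
ee_pos: [0.5018, -0.1914, 0.076]
eef_rot: [-3.141, 0.003, -2.783]
ft_force: [0.2, -0.3, 1.1]
gripper_width: 0.702
```

```bash
python3 -c "
from h import *
go((.493,-.192,.013),-159.7)"
```

```text
t 32.35 pos [ 0.5018 -0.1914  0.076 ] rpy [-1.800e+02  1.000e-01 -1.594e+02] w 6.0 F [ 0.2 -0.3  1.1]
shift now-axes [0.86 0.25 6.3 ] target-axes [0.85 0.25 6.3 ] turn [-0.   0.1  0.3]
```

{"op": "step_arm", "data": {"delta_rot": [[0,0,0.3],[0,0,0],[0,0,0],[0,0,0],[0,0,0],[0,0,0],[0,0,0]], "travel": [[0.9,0.25,0.3],[0.1,0,1.3],[0.1,0,1.3],[0.1,0,1.3],[0.1,0,1.1],[0,0,0.6],[0,0,0]], "gripper": [6,6,6,6,6,6,6]}}

```text
time: 33.05
ee_pos: [0.4903, -0.194, 0.0172]
eef_rot: [-3.138, 0.008, -2.788]
ft_force: [-0.1, -0.2, -0.5]
gripper_width: 0.697
```

```bash
python3 -c "
from h import *
go((.493,-.192,.013),-159.7)"
```

```text
t 33.05 pos [ 0.4903 -0.194   0.0172] rpy [-179.8    0.4 -159.8] w 5.96 F [-0.1 -0.2 -0.5]
shift now-axes [-0.32  0.1   0.42] target-axes [-0.32  0.09  0.42] turn [-0.2  0.4 -0.1]
```

{"op": "step_arm", "data": {"delta_rot": [[0,0.4,0],[0,0,0],[0,0,0],[0,0,0],[0,0,0],[0,0,0],[0,0,0]], "travel": [[-0.3,0.1,0.3],[0,0,0],[0,0,0],[0,0,0],[0,0,0],[0,0,0],[0,0,0]], "gripper": [6,2.3,2.3,2.3,2.3,2.3,2.3], "newtons": 50}}

```text
time: 33.75
ee_pos: [0.4942, -0.1919, 0.0155]
eef_rot: [-3.137, 0.003, -2.788]
ft_force: [-0.4, -0.5, -1.1]
gripper_width: 0.347
```

{"op": "step_arm", "data": {"delta_rot": [[0,0,0],[0,0,0],[0,0,0],[0,0,0],[0,0,0],[0,0,0],[0,0,0]], "travel": [[0,0,-1],[0,0,-2],[0,0,-3],[0,0,-3],[0,0,-3],[0,0,-1],[0,0,0]], "gripper": [2.3,2.3,2.3,2.3,2.3,2.3,2.3]}}

```text
time: 34.45
ee_pos: [0.492, -0.1914, 0.1523]
eef_rot: [-3.138, 0.001, -2.789]
ft_force: [0.3, 0.6, -1.2]
gripper_width: 0.343
```

{"op": "step_arm", "data": {"delta_rot": [[0,0,-8],[0,0,-8],[0,0,-8],[0,0,-8],[0,0,-8],[0,0,-8],[0,0,-8],[0,0,-8],[0,0,-8],[0,0,0]], "travel": [[0,0,0],[0,0,0],[0,0,0],[0,0,0],[0,0,0],[0,0,0],[0,0,0],[0,0,0],[0,0,0],[0,0,0]], "gripper": [2.3,2.3,2.3,2.3,2.3,2.3,2.3,2.3,2.3,2.3]}}

```text
time: 35.45
ee_pos: [0.4813, -0.1891, 0.1363]
eef_rot: [3.115, 0.007, -1.485]
ft_force: [0.2, 0.3, -1.3]
gripper_width: 0.344
```

```bash
python3 -c "
from h import *
go((.6539,-.2312,.13),-87.2)"
```

```text
t 35.45 pos [ 0.4813 -0.1891  0.1363] rpy [178.5   0.4 -85.1] w 2.93 F [ 0.2  0.3 -1.3]
shift now-axes [  5.67 -16.85   0.13] target-axes [  5.04 -17.03   0.63] turn [1.6 0.4 2.1]
```

{"op": "step_arm", "data": {"delta_rot": [[1.6,0.4,2.1],[0,0,0],[0,0,0],[0,0,0],[0,0,0],[0,0,0]], "travel": [[1.1,-3.3,0],[1.0,-3.5,0],[1.0,-3.5,0],[1.0,-3.5,0],[1,-3.4,0],[0,0,0]], "gripper": [2.3,2.3,2.3,2.3,2.3,2.3]}}

```text
time: 36.05
ee_pos: [0.6554, -0.2322, 0.1244]
eef_rot: [3.127, 0.004, -1.545]
ft_force: [-1.6, -0.2, -1.3]
gripper_width: 0.349
```

```bash
python3 -c "
from h import *
go((.6539,-.2312,.0195),-87.2)"
```

```text
t 36.05 pos [ 0.6554 -0.2322  0.1244] rpy [179.2   0.2 -88.5] w 2.98 F [-1.6 -0.2 -1.3]
shift now-axes [-0.07  0.   10.49] target-axes [-0.11  0.15 10.49] turn [ 0.8  0.2 -1.3]
```

{"op": "step_arm", "data": {"delta_rot": [[0.8,0.2,-1.3],[0,0,0],[0,0,0],[0,0,0],[0,0,0],[0,0,0]], "travel": [[-0.1,0.1,1],[0,0,2],[0,0,2],[0,0,2],[0,0,1],[0,0,0]], "gripper": [2.3,2.3,2.3,2.3,2.3,2.3]}}

```text
time: 36.65
ee_pos: [0.6486, -0.2299, 0.0333]
eef_rot: [3.128, 0.004, -1.54]
ft_force: [-0.5, 0.6, -1.3]
gripper_width: 0.349
```

```bash
python3 -c "
from h import *
go((.6539,-.2312,.0195),-87.2)"
```

```text
t 36.65 pos [ 0.6486 -0.2299  0.0333] rpy [179.2   0.2 -88.2] w 2.98 F [-0.5  0.6 -1.3]
shift now-axes [ 0.15 -0.55  1.38] target-axes [ 0.15 -0.53  1.38] turn [ 0.8  0.2 -1. ]
```

{"op": "step_arm", "data": {"delta_rot": [[0.8,0.2,0],[0,0,0],[0,0,0],[0,0,0]], "travel": [[0.1,-0.5,0.3],[0,0,0.4],[0,0,0.3],[0,0,0]], "gripper": [2.3,2.3,2.3,2.3]}}

```text
time: 37.05
ee_pos: [0.6551, -0.2311, 0.0249]
eef_rot: [-3.136, -0.001, -1.541]
ft_force: [0.3, 0.5, -2.2]
gripper_width: 0.346
```

```bash
python3 -c "
from h import *
go((.6539,-.2312,.0195),-87.2)"
```

```text
t 37.05 pos [ 0.6551 -0.2311  0.0249] rpy [-179.7   -0.   -88.3] w 2.95 F [ 0.3  0.5 -2.2]
shift now-axes [0.01 0.13 0.54] target-axes [0.01 0.12 0.54] turn [-0.3 -0.  -1.1]
```

{"op": "step_arm", "data": {"delta_rot": [[0,0,0],[0,0,0],[0,0,0],[0,0,0]], "travel": [[0,0.1,0.2],[0,0,0.2],[0,0,0.1],[0,0,0]], "gripper": [2.3,2.3,2.3,2.3]}}

```text
time: 37.45
ee_pos: [0.6549, -0.2313, 0.021]
eef_rot: [-3.134, -0.001, -1.541]
ft_force: [-0.5, -0.3, -1.4]
gripper_width: 0.346
```

```bash
python3 -c "
from h import *
go((.6539,-.2312,.0195),-87.2)"
```

```text
t 37.45 pos [ 0.6549 -0.2313  0.021 ] rpy [-1.795e+02 -1.000e-01 -8.830e+01] w 2.96 F [-0.5 -0.3 -1.4]
shift now-axes [-0.01  0.1   0.15] target-axes [-0.01  0.1   0.15] turn [-0.5 -0.1 -1.1]
```

Final 1.5 mm, release, retreat and back off so the top camera sees everything.

{"op": "step_arm", "data": {"delta_rot": [[0,0,0],[0,0,0],[0,0,0],[0,0,0],[0,0,0],[0,0,0],[0,0,0],[0,0,0],[0,0,0]], "travel": [[0,0,0.1],[0,0,0.1],[0,0,0],[0,0,0],[0,0,0],[0,0,-2],[0,0,-4],[0,0,-5],[0,0,-5]], "gripper": [2.3,2.3,4,5,5,5,5,5,5]}}

```text
time: 38.35
ee_pos: [0.6497, -0.2304, 0.1747]
eef_rot: [3.132, 0.003, -1.542]
ft_force: [1.4, 1.0, 0.0]
gripper_width: 0.586
```

{"op": "step_arm", "data": {"delta_rot": [[0,0,0],[0,0,0],[0,0,0],[0,0,0],[0,0,0],[0,0,0],[0,0,0],[0,0,0]], "travel": [[3,3.5,-1],[3,3.5,0],[3,3.5,0],[3,3.5,0],[3,3.5,0],[3,3.5,0],[3,0,0],[0,0,0]], "gripper": [5,5,5,5,5,5,5,5]}}

```text
time: 39.15
ee_pos: [0.4455, -0.455, 0.1995]
eef_rot: [-3.125, -0.009, -1.536]
ft_force: [-0.7, 0.4, 0.1]
gripper_width: 0.587
```

```bash
python3 -c "
from h import *
s=cap('scene'); t=cap('top')
cv2.imwrite('pics/s11.png',np.vstack([cv2.resize(s[150:360,110:440],None,fx=1.5,fy=1.5),cv2.resize(t[110:290,90:420],None,fx=1.5,fy=1.5)])[:,:,::-1])
for n,lo,hi,z,roi in(('red',(0,150,60),(6,255,255),.066,(250,120,310,200)),('green',(45,100,40),(75,255,255),.066,(320,120,420,200)),('yellow',(20,120,60),(32,255,255),.059,(320,110,430,200)),('jar',(0,0,0),(180,255,30),.062,(225,125,270,190)),('blue',(105,100,40),(125,255,255),.062,(140,200,190,260))):
    for c in blobs(t,lo,hi,roi)[:1]: print(n,cv2.contourArea(c),np.round(cv2.minEnclosingCircle(c)[0],1),np.round(at('top',cv2.minEnclosingCircle(c)[0],z),3))
"
```

```text
red 134.0 [271.2 157.1] [0.64  0.085 0.066]
green 134.0 [370.5 150. ] [ 0.65  -0.16   0.066]
yellow 251.0 [398. 149.] [ 0.652 -0.229  0.059]
jar 236.0 [241.4 156.6] [0.644 0.158 0.062]
blue 119.5 [164.6 230.6] [0.465 0.352 0.062]
```

View pics/s11.png

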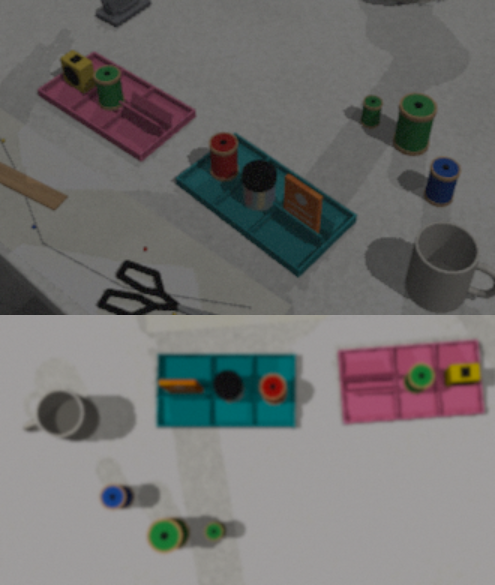

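All five items stand at their measured targets, and the blue spool and mug are unmoved. Handing in.

```bash
python3 -c "
from cell import workorder,sensors
print(sensors.state()['time'],workorder.hand_in())"
```

```text
the job is handed in; nothing more can be done
39.25 None
```

Both sewing kits are made up and the job was handed in at 39 s, well inside the 106 s limit.

- **Turquoise tray:** it holds the red spool, the jar of buttons and the orange template, placed in that order. The template stands upright in the card slot.
- **Pink tray:** it holds the middle-sized green spool and the yellow tape measure, and its card slot is empty.

**Last checks:**
- The spools, jar and tape measure stand upright within about 3 mm of their compartment centres.
- The template stopped at the expected seated height, and its top corners matched a fully seated card to within about 1 px (2 mm).
- The blue spool reads the same pixel as at the start. The mug looks untouched, but I did not measure it.
- Wrist forces read after each move stayed around 2 N.

**One disagreement:** the first grip on the red spool came out about 17 mm too high and dragged it 16 mm along the table. I regripped it lower before lifting, and it then placed normally.

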